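Set up the tyre truer with its star wheel and speed selector

ROBOT

A 6-joint arm with a two-finger parallel gripper is mounted at the origin on the work surface. World frame = base frame: x ahead of the robot, y to its left, z up, the work surface at z = 0. Lengths are in m, angles in rad, forces in N, time in s.
With the tool pointing down it reaches from about 0.25 to 0.775 m from the base axis. Payload 4 kg.
Tool frame: the origin (TCP) lies midway between the tips of the shut fingers; the grasp point (between the pads) lies 19 mm behind it; z points along the fingers, y is the direction in which the jaws open and shut (so a half turn about z gives the same grasp; the last joint's range is limited). The gripper opens to 94 mm and grips with 3 to 60 N. Pads are 16 mm wide; open, the fingers measure 119 mm over their backs; the gripper's body (75 mm by 177 mm) begins 78 mm behind the grasp point.
Start: joints at [-1.361, 0.087, 1.371, -0, 1.684, -0.103], TCP at [0.169, -0.523, 0.206] pointing down, gripper open.
Joint ranges: [-3.1, 3.1], [-0.76, 2.03], [0.27, 2.55], [-1.08, 4.22], [0.17, 2.65], [-2.57, 2.57]. Speed limits (rad/s): [2.79, 2.79, 3.14, 3.14, 3.14, 3.14].

INTERFACE

Orientations are given as [roll, pitch, yaw] about the fixed x, y, z axes, in that order (R = Rz(yaw) Ry(pitch) Rx(roll)).
In Python, from bench import robot, cams gives the robot as it stands.
- The arm moves only by the tool step_arm, never from a script. Its argument "plan" is a list that holds one entry, the list of rows, each a list of 5 numbers: the shift along the world's x, y, z in mm, then the turn about the world's z in rad, then the opening in per cent of the stroke, from 0 (shut) to 100 (fully open). In form: [[[tx, ty, tz, turn, fingers], ...]]. A call has 1 to 8 rows; each row is the pose to reach, as a shift and turn from the pose commanded when the call began; what a row does not reach only later rows make up. A row lasts 1/12 s, in which the tool goes at most 41.7 mm and 7.16 degrees, less where a joint would pass 70% of its speed; a pose out of reach is approached as far as the arm can. A call with a gripper value outside its range is refused whole. The fingers move at their own pace and stop on an object; the grip force is fixed at half the most. Time passes only in rows, so rows that repeat a pose let the fingers close. It gives the time, the measured TCP pose, the force and the opening at its end, in the units of the state.
- robot.get_obs(): the state, without advancing time (a new reading comes with each control period).
- cams.snapshot(name): name is "side" or "top"; returns a dict with "frame" (384x512x3 uint8, red, green, blue), "camera_matrix" (3x3 intrinsics, pixels), "origin" and "attitude" of the camera in the world. Camera axes: x right, y down, z forward; pixel columns grow to the right and rows downward; lengths in m; the calibration is good to about 2 mm. A picture is of the moment at which its call begins. There is no depth.
- robot.close_job(): hands the job in, once; it reports no verdict.
The state is a dict: "time": time; "joint_positions": joint angles; "qvel": joint speeds; "joint_torque": joint torques, N m; "tool_pos": TCP position; "ee_rot": TCP orientation; "wrist_force": force on the tool from outside, world axes, zero at the start; "wrist_torque": the same for the moment, N m; "width": finger opening in m.
Only numpy, scipy, OpenCV 4.12 (cv2) and the standard library are available. Lean on these libraries where they do the work, as an engineer would, in place of code of your own. Each camera call takes 0.05 s, during which the arm holds its last target. There are 200 camera calls.

TASK

Set up the slot-car tyre truing machine for the next tyre: turn its star wheel to feed the tyre carriage along until the carriage's pointer stands level with the pointer on the stop collar, without touching the carriage or shifting the collar. Only then turn the motor's speed selector from off, its end stop, to the third click. Leave the glue bottle and the slot car beside the machine where they are.

Things in the scene. Friction and masses are not known exactly. Their poses are not given: they have to be found in the camera images.
- truer: Grey bench machine, fixed; base 220 x 300 x 20 mm. Origin under its centre; x from front (star wheel) to rear (rails, carriage), y along the rails towards the sanding drum, z up. The open front below the wheel has only the base and a gearbox 54 mm high. A motor block behind the hood at y = 83 to 153 mm is 124 mm high.
- hood_edge (a point): Middle of the front edge of the machine's flat hood, on its top (118 mm above the bench). The hood, 190 mm wide along y, reaches from here 92 mm to the rear and covers the rear of the star wheel, whose axis lies 10 mm in front of this edge; in front of it the wheel is open from above. No spoke can be followed all the way round. Axes as the machine's.
- wheel_hub (a point): Centre of the star wheel on its upright axis, mid-height of the spokes, 90 mm above the bench, 85 mm in front of the machine's origin. Hub 42 mm in diameter, top 19 mm above this point. Five steel spokes 10 mm thick, 72 degrees apart, with 18 mm black balls at their ends, ball centres 76 mm from the axis. Axes turn with the wheel; a spoke lies along x.
- starwheel (a joint): Angle of the star wheel (rad), growing counter-clockwise seen from above, 0 to 6.25: one spoke stands at this angle from the machine's x axis. Growing feeds the carriage to the machine's +y by 16 mm per rad, shrinking feeds it back. Stiff (0.12 N m, about 2 N at 60 mm) and stays where it is left.
- carriage: Aluminium block 66 x 60 x 22 mm on two rails behind the hood, geared to the star wheel, with a small black tyre on an upright holder; origin under its centre, y along the rails. Not to be touched.
- carriage_pointer (a point): Tip of the dark blade, 4 mm wide, on top of the carriage, pointing to the machine's rear (+x), 70 mm above the bench. Axes as the machine's.
- stop_pointer (a point): Tip of the like blade, 4 mm wide, on the stop collar, a dark block 20 x 16 x 20 mm on a rod along the machine's rear edge; the blade points forward to the carriage, 70 mm above the bench. Axes as the machine's. At the start it stands 45 to 90 mm to +y of the carriage's pointer; it must stay where it is.
- selector_grip (a point): Centre of the selector's black bar grip on its upright axis, 22 mm above the top of the speed controller, a fixed dark box 170 x 140 x 70 mm with a grey top. The bar is 40 mm long, 12 mm thick, from 15 mm below to 11 mm above this point, over a disc 42 mm in diameter and 7 mm high. x along the bar to its pointed end, turning with it; z up.
- selector (a joint): Angle of the speed selector (rad), growing clockwise seen from above. 0 is off (the left end stop, marked by a dot), then five clicks 0.45 rad apart, the last at the other end stop (2.25); it snaps to the nearest click when let go. About 0.15 N m takes it over a click. It starts off.
- glue: Small white glue bottle with black cap, 38 mm in diameter, 85 mm high, standing free beside the machine; origin under its centre.
- slotcar: Grey slot car 115 x 50 x 33 mm, standing free at the other side of the machine; origin under its centre, x along it.

How it is judged:
By the outcome, as a careful person would: the job done as asked, in the order asked, and still so for the second after the job is handed in, with the robot touching nothing.
It also fails if it takes over 67 s, if anything falls off the work surface, if the arm or the gripper's body presses on something with over 40 N, if the wrist force passes 120 N, or if a joint passes its speed limit or range.

## Working session

There is one attempt and no reset: what is moved stays moved. The work goes in short steps, Python scripts to look and compute and a tool call to move; the robot and the scene stay as the last step left them, time stands still between calls to the robot, and variables do not carry over. Pictures are saved under pics/ and viewed, about 8 in all and at most 12, crops included, and the job is handed in when it is done.

Besides the shell and the picture viewer there is one more tool, called after "Call:" by a JSON object that holds its "method" and its "body". step_arm: Moves the arm, as the interface text tells. Its arguments: {"type":"object","properties":{"plan":{"type":"array"}},"required":["plan"]}

```bash
mkdir -p pics; cat > h.py <<'E'
import numpy as np, cv2, json
from bench import robot, cams
def snap(n,f):
    s=cams.snapshot(n); cv2.imwrite('pics/'+f+'.png',cv2.cvtColor(s['frame'],cv2.COLOR_RGB2BGR))
    np.savez('pics/'+f+'.npz',K=s['camera_matrix'],o=s['origin'],a=s['attitude']); return s
def cal(f):
    d=np.load('pics/'+f+'.npz'); R=d['a']
    if R.shape!=(3,3):
        from scipy.spatial.transform import Rotation as T
        R=(T.from_euler('xyz',R) if R.size==3 else T.from_quat(R)).as_matrix()
    return d['K'],d['o'],R
def ray(f,u,v,z):
    K,o,R=cal(f); d=R@np.linalg.solve(K,[u,v,1]); return o+d*(z-o[2])/d[2]
def proj(f,p):
    K,o,R=cal(f); q=K@(R.T@(np.asarray(p)-o)); return q[:2]/q[2]
E
python3 - <<'E'
from h import *
a=snap('top','t0');b=snap('side','s0')
print(a['origin'],a['attitude'],b['origin'],b['attitude'],a['camera_matrix'])
for f in('t0','s0'):
    i=cv2.imread(f'pics/{f}.png'); cv2.imwrite(f'pics/{f}b.png',cv2.resize(i,(800,600),interpolation=cv2.INTER_CUBIC))
E
```

```text
[0.46566189 0.00554724 0.9630113 ] [-2.98267265 -0.03512811 -1.54818811] [ 0.26183592 -0.41557823  0.7156517 ] [-2.41709654 -0.01732    -0.7048421 ] [[359.67783739   0.         261.46852593]
 [  0.         359.67783739 188.94202726]
 [  0.           0.           1.        ]]
```

View pics/t0b.png

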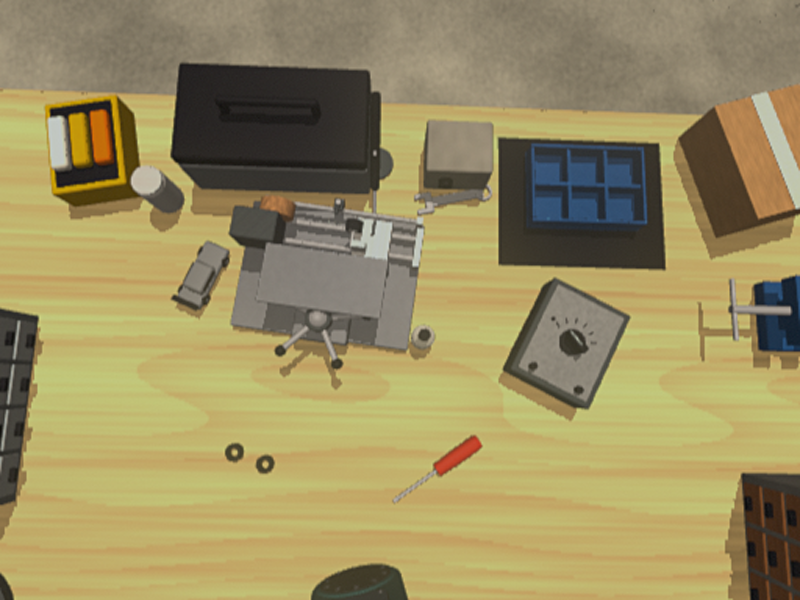

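View pics/s0b.png

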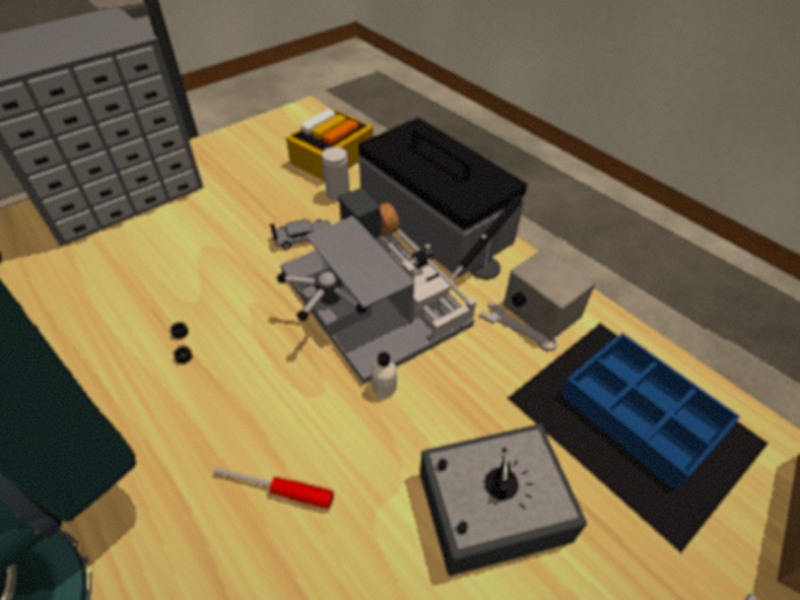

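The top view shows the machine with the hub at about (318,318) of the 800 px picture, two spokes open at the front, and the selector at about (573,342). I'll enlarge these areas.

```bash
python3 - <<'E'
from h import *
i=cv2.imread('pics/t0.png'); c=i[120:240,145:280]; cv2.imwrite('pics/t0m.png',cv2.resize(c,None,fx=5,fy=5,interpolation=cv2.INTER_CUBIC))
j=cv2.imread('pics/s0.png')
A=cv2.resize(i[175:265,315:410],(400,379),interpolation=cv2.INTER_CUBIC)
B=cv2.resize(j[135:225,220:315],(400,379),interpolation=cv2.INTER_CUBIC)
cv2.imwrite('pics/x0.png',np.hstack([A,B]))
h=ray('t0',203.5,203.5,.109);print('hub',h, 'glue',ray('t0',423*.64,337*.64,.085),'car',ray('t0',202*.64,275*.64,.02))
for c in [(280,350),(336,364)]: print('ball',ray('t0',c[0]*.64,c[1]*.64,.09)-ray('t0',203.5,203.5,.109))
print('sel',ray('t0',573*.64,342*.64,.092))
# base corners z=.02 
for c in [(233,327),(407,350),(422,212)]: print(ray('t0',c[0]*.64,c[1]*.64,.02))
for c in [(257,299),(377,318),(388,262)]: print('hood',ray('t0',c[0]*.64,c[1]*.64,.118))
E
```

```text
hub [0.56433202 0.11567637 0.109     ] glue [ 0.54152764 -0.04625767  0.085     ] car [0.64231649 0.3253624  0.02      ]
ball [-0.04887485  0.05814051 -0.019     ]
ball [-0.06819065 -0.02852944 -0.019     ]
sel [ 0.53910718 -0.28117451  0.092     ]
[0.55570759 0.26728715 0.02      ]
[ 0.5246792  -0.02367852  0.02      ]
[ 0.76516008 -0.04430598  0.02      ]
hood [0.58959168 0.2073177  0.118     ]
hood [0.56562163 0.02580588 0.118     ]
hood [0.65259783 0.01166042 0.118     ]
```

View pics/t0m.png

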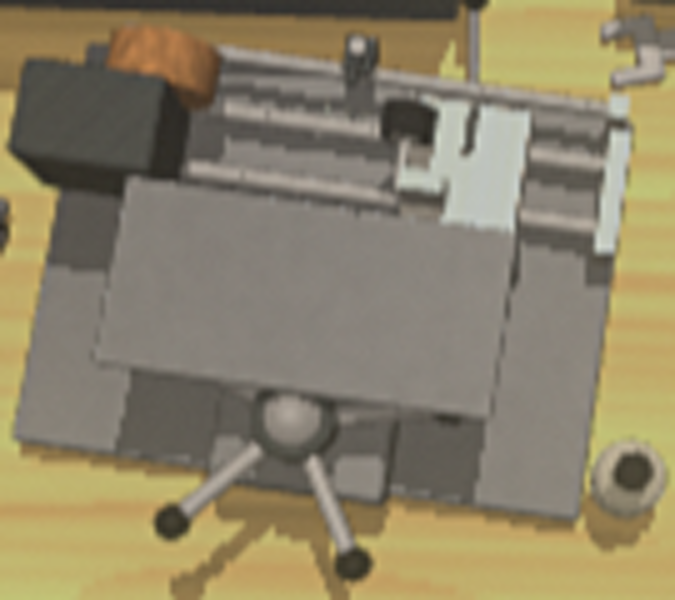

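View pics/x0.png

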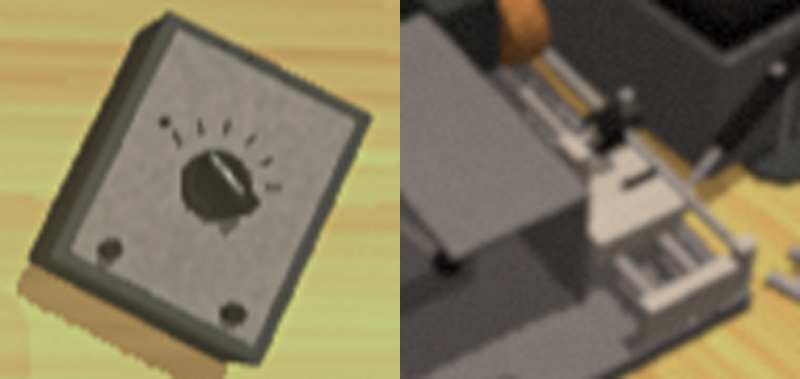

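```bash
cat > fit.py <<'E'
from h import *
from scipy.optimize import least_squares
def C(x,y): return (145+(x+.5)/5-.5,120+(y+.5)/5-.5)
pts=[((-.11,.15,.02),C(15,440)),((-.11,-.15,.02),C(577,520)),((-.085,0,.109),C(292,415)),
 ((-.075,'l',.118),C(97,360)),((-.075,'r',.118),C(490,415)),((.017,'r',.118),C(518,232)),((.017,'l',.118),C(125,180))]
def W(p,l):
    y=l[1]; y=p[3]+.095 if y=='l' else p[3]-.095 if y=='r' else y
    c,s=np.cos(p[2]),np.sin(p[2]); return np.array([p[0]+c*l[0]-s*y,p[1]+s*l[0]+c*y,l[2]])
r=lambda p:np.concatenate([proj('t0',W(p,l))-uv for l,uv in pts])
P=least_squares(r,[.64,.1,-.11,0]).x
if __name__=='__main__':
    print('pose',P,'res',np.round(r(P).reshape(-1,2),1).tolist())
    hub=W(P,(-.085,0,.09));print('hub',hub)
    for b in [(172,521),(352,563)]:
        w=ray('t0',*C(*b),.09)-hub; print('ball r',np.hypot(*w[:2]),'ang machine deg',np.degrees(np.arctan2(w[1],w[0])-P[2])%360)
    M=lambda f,u,v,z:(lambda d:(np.cos(P[2])*d[0]+np.sin(P[2])*d[1],-np.sin(P[2])*d[0]+np.cos(P[2])*d[1]))(ray(f,u,v,z)-W(P,(0,0,z)))
    print('cptr',M('t0',*C(474,100),.07),'sptr',M('t0',*C(370,112),.07))
    D=lambda x,y:(315+x/4.21,175+y/4.21)
    c=ray('t0',*D(216,185),.077);print('sel',c)
    for t in [(178,140),(200,127),(226,127),(250,143),(266,161),(274,187)]:
        w=ray('t0',*D(*t),.07)-c;print(np.degrees(np.arctan2(w[1],w[0])),np.hypot(*w[:2]))
    o=robot.get_obs();print(o['time'],o['tool_pos'],o['ee_rot'],o['width'])
E
python3 fit.py
```

```text
pose [ 0.65170493  0.1103796  -0.11258861 -0.00266449] res [[-0.1, 0.3], [1.5, 0.1], [-1.2, -0.4], [-1.0, 0.6], [0.4, 0.7], [0.3, -0.4], [0.3, -1.0]]
hub [0.5672431  0.11992943 0.09      ]
ball r 0.07478087905496732 ang machine deg 139.7855885974101
ball r 0.07658133480312991 ang machine deg 211.65264329049242
cptr (np.float64(0.09219340020101396), np.float64(-0.06345304413337245)) sptr (np.float64(0.07817700703071392), np.float64(-0.011797060435533677))
sel [ 0.54018887 -0.28506809  0.077     ]
36.63718513959828 0.03356556240375354
10.582995984993772 0.03572184549786402
-14.502269431582496 0.036703130807074574
-41.787726416608194 0.03523856438393527
-64.44815613675705 0.036424731369365394
-89.57033164694384 0.037235955170697985
0.1 [ 0.16913289 -0.52284079  0.20442962] [-3.13964259e+00 -1.79732046e-04  3.12763155e-01] 0.09382522973332438
```

The fit agrees with the given sizes: both balls lie at 75–76 mm radius and 72° apart, at 139.7° and 211.7°. The pointer gap is about 51 mm, so about 3.2 rad in two strokes. I'm moving to the wheel with the fingers shut.

Call:
{"method": "step_arm", "body": {"plan": [[[19,35,0,0,0],[38,70,0,0,0],[58,105,0,0,0],[77,140,0,0,0],[96,175,0,0,0],[115,209,0,0,0],[134,244,0,0,0],[154,279,0,0,0]]]}}

```text
time: 0.77
tool_pos: [0.3234, -0.2424, 0.2051]
ee_rot: [-3.141, 0.0, 0.312]
wrist_force: [1.8, 0.1, -0.1]
width: 0.044
```

Call:
{"method": "step_arm", "body": {"plan": [[[19,35,0,0,0],[38,70,0,0,0],[58,105,0,0,0],[77,140,0,0,0],[96,175,0,0,0],[115,209,0,0,0],[134,244,0,0,0],[154,279,0,0,0]]]}}

```text
time: 1.43
tool_pos: [0.4774, 0.0367, 0.2052]
ee_rot: [3.141, 0.0, 0.313]
wrist_force: [1.4, -0.8, 0.1]
width: 0.0005
```

Call:
{"method": "step_arm", "body": {"plan": [[[19,35,0,0,0],[38,70,0,0,0],[57,105,0,0,0],[76,140,0,0,0],[76,140,-26,0,0],[76,140,-26,0,0]]]}}

```text
time: 1.93
tool_pos: [0.5511, 0.1761, 0.1736]
ee_rot: [-3.141, 0.01, 0.316]
wrist_force: [-1.1, -0.4, -0.9]
width: 0.0001
```

```bash
python3 - <<'E'
from h import *
i=snap('top','t1'); j=snap('side','s1')
i=cv2.imread('pics/t1.png');j=cv2.imread('pics/s1.png')
A=cv2.resize(i[110:250,130:290],(400,350),interpolation=cv2.INTER_CUBIC)
B=cv2.resize(j[110:250,160:320],(400,350),interpolation=cv2.INTER_CUBIC)
cv2.imwrite('pics/x1.png',np.hstack([A,B])); print(robot.get_obs()['tool_pos'],robot.get_obs()['time'],robot.get_obs()['ee_rot'])
E
```

```text
[0.55191842 0.17429701 0.17756271] 2.0333 [3.14158358 0.00504311 0.31308397]
```

View pics/x1.png

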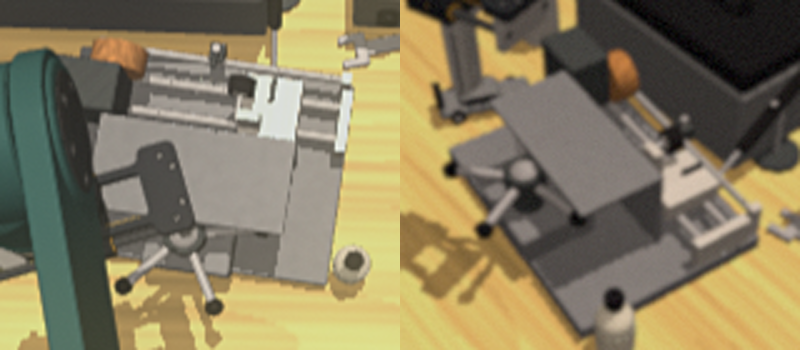

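```bash
python3 - <<'E'
from fit import *
p=[.552,.1743,.1776]
u=proj('t1',p);print('tcp top crop',(u-[130,110])*2.5)
u=proj('s1',p);print('tcp side crop',(u-[160,110])*2.5+[400,0])
u=proj('s1',W(P,(-.085,0,.109)));print('hub side crop',(u-[160,110])*2.5+[400,0])
for a in (139.7,211.7):
  a=np.radians(a);u=proj('s1',W(P,(-.085+.076*np.cos(a),.076*np.sin(a),.09)));print('ball',(u-[160,110])*2.5+[400,0])
E
```

```text
tcp top crop [105.7545012  236.71242336]
tcp side crop [468.91892988  86.13210414]
hub side crop [521.93905316 161.71542115]
ball [449.12279562 168.27003832]
ball [483.47149748 227.39079525]
```

Call:
{"method": "step_arm", "body": {"plan": [[[0,0,-34,0,0],[0,0,-68,0,0],[0,0,-102,0,0],[0,0,-102,0,0],[-8,-2,-102,0,0],[-15,-6,-102,0,0],[-22,-10,-102,0,0],[-28,-16,-102,0,0]]]}}

```text
time: 2.7
tool_pos: [0.5275, 0.1589, 0.0815]
ee_rot: [3.141, -0.009, 0.313]
wrist_force: [4.5, 1.7, 1.8]
width: 0.0005
```

Call:
{"method": "step_arm", "body": {"plan": [[[-5,-6,0,0,0],[-10,-13,0,0,0],[-13,-20,0,0,0],[-15,-28,0,0,0],[-16,-36,0,0,0],[-16,-44,0,0,0],[-15,-52,0,0,0],[-13,-60,0,0,0]]]}}

```text
time: 3.37
tool_pos: [0.5115, 0.0983, 0.0768]
ee_rot: [-3.14, 0.002, 0.313]
wrist_force: [-0.5, 4.4, 0.6]
width: 0.0003
```

```bash
python3 - <<'E'
from h import *
snap('top','t2'); snap('side','s2')
i=cv2.imread('pics/t2.png');j=cv2.imread('pics/s2.png')
A=cv2.resize(i[110:250,130:290],(400,350),interpolation=cv2.INTER_CUBIC)
B=cv2.resize(j[110:250,160:320],(400,350),interpolation=cv2.INTER_CUBIC)
cv2.imwrite('pics/x2.png',np.hstack([A,B])); print(robot.get_obs()['tool_pos'],robot.get_obs()['time'])
E
```

```text
[0.5114863  0.09654376 0.07662525] 3.4667
```

View pics/x2.png

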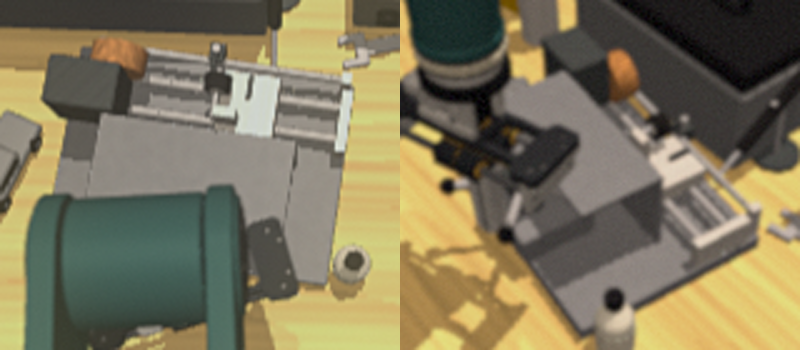

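```bash
cat > rect.py <<'E'
from fit import *
import sys
def rect(f,x0=.055,x1=.115,y0=-.09,y1=.03,s=5000,z=.07):
    q=[(x1,y1),(x1,y0),(x0,y0),(x0,y1)]
    src=np.float32([proj(f,W(P,(x,y,z))) for x,y in q]); w,h=int((y1-y0)*s),int((x1-x0)*s)
    H=cv2.getPerspectiveTransform(src,np.float32([(0,0),(w,0),(w,h),(0,h)]))
    im=cv2.warpPerspective(cv2.imread('pics/'+f+'.png'),H,(w,h),flags=cv2.INTER_CUBIC)
    for k in range(0,w,50): cv2.line(im,(k,0),(k,6 if k%250 else 14),(0,0,255),1)
    return im
if __name__=='__main__':
    n=sys.argv[1]
    cv2.imwrite(f'pics/r{n}.png',np.vstack([rect('t'+n),rect('s'+n)]))
E
python3 rect.py 2
```

```text
(no output)
```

View pics/r2.png

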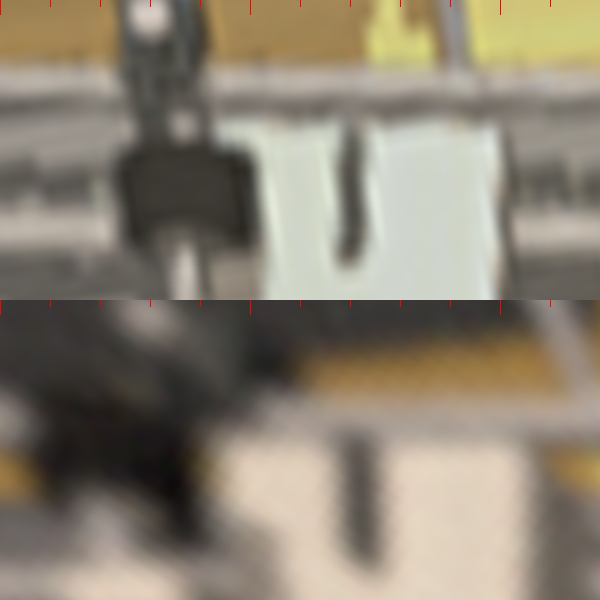

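```bash
python3 rect.py 0; python3 -c "
import cv2,numpy as np
from rect import rect
a=[rect(f,.06,.125,-.08,.02,4000) for f in ('t0','s0','t1','s1')]
cv2.imwrite('pics/r01.png',np.vstack([np.hstack(a[:2]),np.hstack(a[2:])]))"
```

```text
(no output)
```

View pics/r01.png

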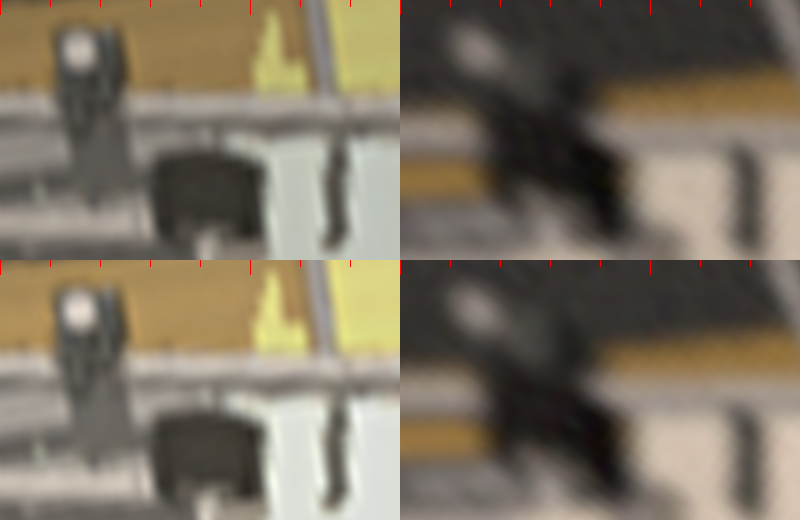

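In the rectified z = 70 mm view the carriage blade was at y ≈ -64.5 mm at the start and is at -40.4 mm now, so the spoke stands at about 226°. The collar is at y ≈ -2 mm, partly hidden by the tyre. I'll finish stroke 1 and lift over behind the next spoke.

Call:
{"method": "step_arm", "body": {"plan": [[[3,-7,0,0,0],[7,-14,0,0,0],[12,-20,0,0,0],[18,-26,0,0,0],[25,-30,0,0,0],[25,-30,0,0,0],[21,-26,0,0,0],[21,-26,35,0,0]]]}}

```text
time: 4.13
tool_pos: [0.5274, 0.0722, 0.1047]
ee_rot: [-3.138, 0.016, 0.312]
wrist_force: [-1.5, 0.2, -0.9]
width: 0.0006
```

Call:
{"method": "step_arm", "body": {"plan": [[[0,0,20,0,0],[-9,35,20,0,0],[-17,74,20,0,0],[-17,74,20,0,0]]]}}

```text
time: 4.47
tool_pos: [0.5153, 0.1519, 0.1338]
ee_rot: [-3.139, -0.003, 0.318]
wrist_force: [0.4, 0.3, 0.8]
width: 0.001
```

```bash
cat > blade.py <<'E'
from rect import *
def prof(n,lo=.066,hi=.086):
    for c in 'ts':
        im=cv2.cvtColor(rect(c+n,lo,hi),cv2.COLOR_BGR2GRAY)[16:].mean(0); y=30-np.arange(len(im))/5
        b=cv2.morphologyEx(im.reshape(1,-1).astype(np.float32),cv2.MORPH_BLACKHAT,np.ones((1,50)))[0]
        pk=[k for k in range(10,len(b)-10) if b[k]>25 and b[k]==b[k-10:k+11].max()]
        print(c,[(round(float((b[k-14:k+15]*y[k-14:k+15]).sum()/b[k-14:k+15].sum()),1),int(b[k])) for k in pk if k>14])
if __name__=='__main__':
    n=sys.argv[1]
    if len(sys.argv)>2: snap('top','t'+n);snap('side','s'+n);o=robot.get_obs();print(o['tool_pos'],o['time'],o['wrist_force'])
    prof(n)
E
for n in 0 2; do python3 blade.py $n; done; python3 blade.py 3 x
```

```text
t [(-64.0, 124)]
s [(-30.8, 26), (-67.0, 68)]
t [(-40.4, 137), (-71.7, 28)]
s [(-5.3, 28), (-5.4, 28), (-42.2, 76)]
[0.51605753 0.14764315 0.13289713] 4.5667 [-0.57361015 -0.44314868 -0.05492429]
t [(-28.8, 138), (-60.5, 38)]
s [(-31.4, 68)]
```

Call:
{"method": "step_arm", "body": {"plan": [[[0,0,-30,0,0],[0,0,-55,0,0],[0,0,-55,0,0],[-3,-7,-55,0,0],[-6,-15,-55,0,0],[-7,-23,-55,0,0],[-7,-31,-55,0,0],[-6,-39,-55,0,0]]]}}

```text
time: 5.23
tool_pos: [0.5115, 0.1077, 0.0795]
ee_rot: [-3.141, -0.005, 0.313]
wrist_force: [0.9, 4.0, 0.4]
width: 0.0004
```

Call:
{"method": "step_arm", "body": {"plan": [[[2,-8,0,0,0],[5,-15,0,0,0],[9,-22,0,0,0],[14,-29,0,0,0],[20,-34,0,0,0],[26,-39,0,0,0],[26,-39,0,0,0],[22,-35,0,0,0]]]}}

```text
time: 5.9
tool_pos: [0.5332, 0.0709, 0.0771]
ee_rot: [3.139, 0.0, 0.311]
wrist_force: [0.1, -0.4, 0.0]
width: 0.0005
```

Call:
{"method": "step_arm", "body": {"plan": [[[0,0,30,0,0],[0,0,55,0,0],[-8,32,55,0,0],[-17,74,55,0,0],[-17,74,55,0,0]]]}}

```text
time: 6.32
tool_pos: [0.5141, 0.1519, 0.1334]
ee_rot: [-3.139, -0.002, 0.318]
wrist_force: [-0.3, -0.2, 0.1]
width: 0.0003
```

```bash
python3 blade.py 4 x; python3 rect.py 4
```

```text
[0.51481658 0.14781699 0.13255968] 6.4167 [-0.37501773 -0.09784978  0.49741037]
t [(-9.2, 144), (-40.9, 49)]
s [(-11.6, 64)]
```

View pics/r4.png

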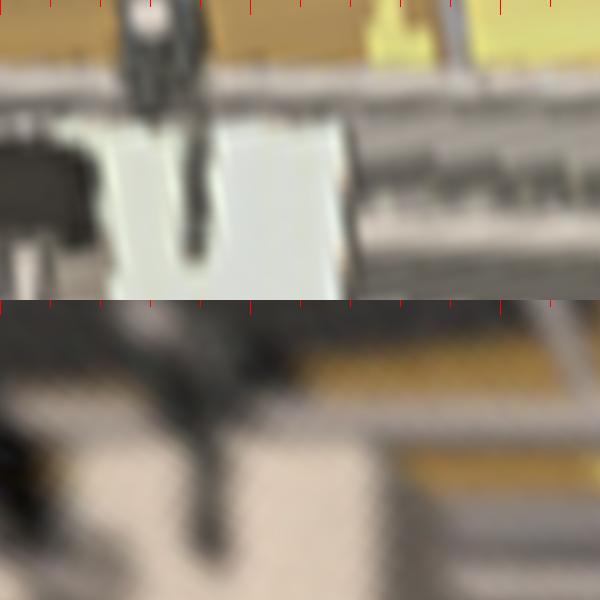

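```bash
python3 - <<'E'
from rect import *
for c in 'ts':
    g=cv2.cvtColor(rect(c+'4'),cv2.COLOR_BGR2GRAY)
    for r in range(60,200,10): print(c,r,' '.join(f'{int(v):3d}' for v in cv2.resize(g[r:r+10,110:250].astype(np.float32),(28,1),interpolation=cv2.INTER_AREA)[0]))
E
```

```text
t 60 138 121 105  94  86  83  85  83  80  76  74  74  79  87  90  84  75  82 103 130 149 157 160 161 158 156 155 153
t 70 158 135 110  93  82  79  85  87  82  76  75  77  80  81  81  82  84  96 119 142 163 176 183 186 183 180 179 179
t 80 168 149 126 104  88  80  86  89  82  73  70  73  78  79  77  82  91 105 125 142 159 174 181 186 184 181 180 179
t 90 150 140 126 108  91  82  84  88  83  75  71  76  83  88  87  89  95 103 115 127 139 148 150 150 148 145 145 145
t 100 125 121 116 105  93  83  78  78  76  73  75  82  89  94  95  93  94  94  98 109 121 128 127 123 121 120 121 123
t 110 137 132 132 125 114 103  93  85  82  87  99 109 114 116 114 111 106  99  96 106 123 137 141 139 138 140 142 146
t 120 177 174 177 176 173 169 156 138 125 127 144 156 158 153 143 132 120 110 110 124 149 174 186 186 185 189 192 195
t 130 213 211 213 215 215 216 209 195 182 180 191 200 197 188 167 142 120 109 115 137 169 202 222 222 218 218 218 218
t 140 226 222 222 223 223 225 225 220 216 215 220 223 216 202 176 140 110  96 104 131 169 204 229 233 226 224 223 222
t 150 231 224 221 220 219 219 219 219 220 
[... 1495 characters left out ...]
69 170 170 170 170 170 170 169 166 160 153 144 136 125 110  95  82  73  70  73  82  93 107 122 138 148 154 159
s 150 184 184 184 184 185 186 187 187 185 183 180 174 164 150 135 119 103  89  80  77  81  91 107 126 142 155 167 178
s 160 195 195 196 197 197 196 196 197 197 196 192 186 177 167 154 137 118 101  89  82  84  93 108 123 138 156 172 184
s 170 199 200 202 202 201 201 201 201 200 198 194 189 183 173 159 142 125 109  96  89  90  97 109 125 143 161 173 183
s 180 200 200 200 200 201 201 202 202 200 197 194 190 184 173 158 142 126 111  99  94  95 103 117 134 150 164 177 187
s 190 199 199 199 199 200 201 202 201 199 197 194 189 181 169 156 141 125 111 100  95  97 107 121 137 154 168 182 193
```

Collar tip at column 154 and carriage tip at column 198.5 give a remaining gap of 8.9 mm, about 32°. For the third stroke I'll stop slightly short and measure again.

Call:
{"method": "step_arm", "body": {"plan": [[[0,0,-30,0,0],[0,0,-55,0,0],[0,0,-55,0,0],[-2,-7,-55,0,0],[-5,-15,-55,0,0],[-6,-23,-55,0,0],[-6,-31,-55,0,0],[-6,-36,-55,0,0]]]}}

```text
time: 7.08
tool_pos: [0.5106, 0.1102, 0.0794]
ee_rot: [-3.141, -0.004, 0.312]
wrist_force: [1.0, 3.5, 0.3]
width: 0.0004
```

Call:
{"method": "step_arm", "body": {"plan": [[[1,-4,0,0,0],[2,-8,0,0,0],[2,-8,0,0,0],[2,-8,0,0,0]]]}}

```text
time: 7.42
tool_pos: [0.5112, 0.1016, 0.0775]
ee_rot: [3.14, 0.001, 0.312]
wrist_force: [0.8, -0.5, -0.3]
width: 0.0009
```

```bash
cat > tip.py <<'E'
from blade import *
n=sys.argv[1]; prof(n,.07,.088)
for c in 'ts':
    g=cv2.cvtColor(rect(c+n),cv2.COLOR_BGR2GRAY)
    for r in range(70,160,10): print(c,r,' '.join(f'{int(v):3d}' for v in cv2.resize(g[r:r+10,110:250].astype(np.float32),(28,1),interpolation=cv2.INTER_AREA)[0]))
E
python3 blade.py 5 x; python3 tip.py 5
```

```text
[0.51095797 0.10194096 0.07709164] 7.5167 [0.82644947 0.03974641 0.37441561]
t [(-0.8, 141), (-32.5, 48)]
s [(-3.4, 69)]
t [(-0.8, 140), (-32.6, 39)]
s [(-3.2, 67)]
t 70 151 128 104  88  77  75  81  83  78  72  70  73  76  77  77  78  80  92 114 135 155 168 175 178 175 171 170 169
t 80 160 142 119  99  83  76  82  85  78  70  66  68  73  73  72  77  86 100 118 134 151 165 173 178 176 172 170 170
t 90 142 134 120 103  88  79  82  86  81  74  70  73  79  82  81  82  88  95 107 119 131 141 144 144 142 138 137 137
t 100 118 115 111 102  90  81  77  78  76  73  74  79  85  89  89  87  87  87  92 102 114 121 120 117 115 115 115 117
t 110 131 127 127 119 107  94  82  75  73  77  88 101 111 118 121 119 114 109 106 110 120 127 130 131 132 133 135 138
t 120 169 167 170 168 154 135 113  94  86  91 110 132 149 161 168 168 163 157 152 152 158 166 170 172 175 179 182 185
t 130 201 202 208 209 191 164 131 103  90  96 121 154 179 193 202 204 202 199 196 196 198 201 203 205 206 207 209 209
t 140 212 214 220 223 205 171 131  98  83  92 125 168 201 212 214 216 214 212 212 212 212 213 213 214 213 214 21
[... 482 characters left out ...]
45 144 140 134 127 119 109  97  84  74  66  58  52  47  46  46  46  46  47  51  55  56  57  59  64  69  72  77
s 110 158 156 152 146 139 129 118 106  94  84  75  68  64  63  63  63  63  64  67  68  68  67  69  73  75  77  82  89
s 120 159 158 155 149 142 133 124 111  99  88  81  78  79  81  84  87  93  99 101 100  99 102 104 103 101 103 107 111
s 130 164 161 157 152 146 138 126 112 101  92  87  87  90  97 106 116 125 131 135 139 142 143 140 139 140 142 143 142
s 140 176 173 169 163 154 142 130 118 107  97  92  93  99 110 125 139 151 160 167 174 177 177 176 175 175 176 176 176
s 150 193 190 185 176 165 154 142 128 113 101  95  95 103 116 133 148 163 178 190 197 200 200 201 202 201 200 199 199
```

The blades now line up: carriage blade at column 152, collar tip at 151–154, so within about 0.4 mm. I'll back off, retreat towards the selector, check again unobstructed and refine the selector centre.

Call:
{"method": "step_arm", "body": {"plan": [[[-2,7,0,0,0],[-2,10,0,0,0],[-2,10,40,0,0],[-2,10,80,0,0],[-2,10,120,0,0],[-10,-28,125,0,0],[-18,-66,125,0,0],[-26,-104,125,0,0]]]}}

```text
time: 8.18
tool_pos: [0.4855, -0.0017, 0.204]
ee_rot: [3.14, -0.003, 0.316]
wrist_force: [0.4, -1.5, -0.8]
width: 0.0002
```

```bash
python3 blade.py 6 x; python3 tip.py 6 | grep '^t 1[0-5]'; python3 - <<'E'
from rect import *
from scipy.optimize import least_squares
T=[(178,140),(200,127),(226,127),(250,143),(266,161),(274,187)]
w=np.array([ray('t0',315+x/4.21,175+y/4.21,.07)[:2] for x,y in T])
r=least_squares(lambda p:np.concatenate([p[:2]+p[2]*np.array([np.cos(p[3]-.45*k),np.sin(p[3]-.45*k)])-w[k] for k in range(6)]),[.54,-.285,.036,.65])
print('dial fit',r.x,np.degrees(r.x[3]),'res mm',np.round(r.fun*1e3,1))
a=rect('t6',.07,.12,-.04,.02,10000)
i=cv2.imread('pics/t6.png');j=cv2.imread('pics/s6.png')
u=proj('t6',(.54,-.285,.08)).astype(int);v=proj('s6',(.54,-.285,.08)).astype(int);print(u,v)
A=cv2.resize(i[u[1]-25:u[1]+25,u[0]-30:u[0]+30],(400,333),interpolation=cv2.INTER_CUBIC)
v1,v0=max(v[1]-25,0),max(v[0]-30,0)
B=cv2.resize(j[v1:v1+50,v0:v0+60],(400,333),interpolation=cv2.INTER_CUBIC);print(v0,v1)
a=cv2.resize(a,(320,266)); m=cv2.resize(j[130:190,225:285],(266,266),interpolation=cv2.INTER_CUBIC)
top=np.zeros((266,800,3),np.uint8);top[:,:320]=a;top[:,400:666]=m
cv2.imwrite('pics/x6.png',np.vstack([top,np.hstack([A,B])]))
E
```

```text
[ 0.48451473 -0.00533647  0.20286494] 8.2833 [0.167295   0.09526021 1.36605842]
t [(-0.8, 141), (-32.5, 48)]
s [(-3.4, 68)]
t 100 120 116 111 102  92  83  79  79  77  74  74  80  86  91  91  90  89  89  93 103 114 121 119 116 115 114 116 118
t 110 131 128 128 121 109  95  83  76  74  78  89 102 113 120 123 121 116 110 107 111 121 128 130 131 132 134 136 140
t 120 170 168 172 170 155 136 113  94  86  92 111 134 151 162 169 169 164 158 153 153 159 167 171 174 177 180 183 185
t 130 203 204 210 211 193 165 132 104  90  96 122 155 180 194 202 205 203 200 198 197 199 202 205 206 207 209 209 210
t 140 214 215 221 225 207 172 131  98  84  93 126 168 202 213 216 218 216 214 214 214 214 214 214 214 215 215 215 215
t 150 214 215 219 226 213 175 129  92  76  87 123 173 214 225 220 219 217 215 214 213 213 213 212 212 212 211 211 211
dial fit [ 0.54037192 -0.28674545  0.03514365  0.68031836] 38.97937060870628 res mm [ 0.6  0.4 -0.7 -0.2 -1.1 -0.1  1.5 -0.  -0.2 -0.4 -0.1  0.4]
[366 218] [320 308]
290 283
```

View pics/x6.png

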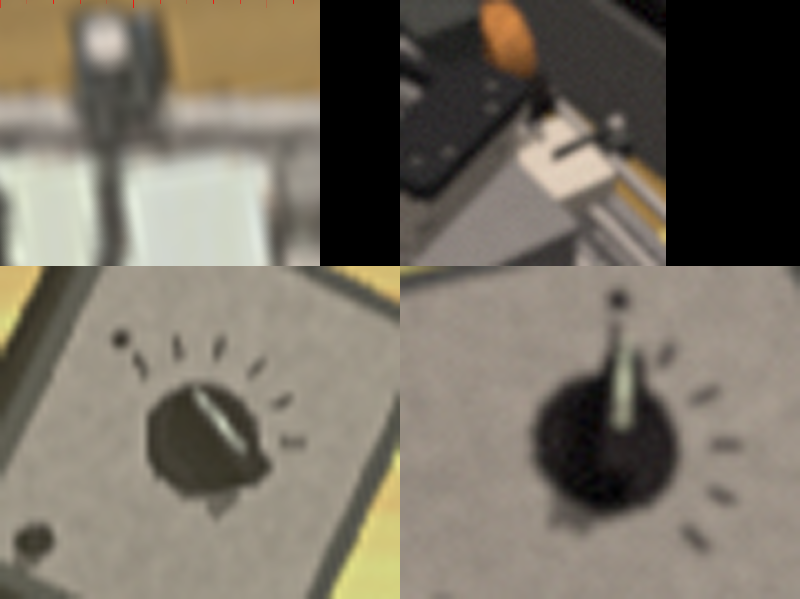

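Both views show the two blades as one line, aligned. The selector is at about (0.540, -0.2855), with its bar at about 38.5° on the dot. Moving above it.

Call:
{"method": "step_arm", "body": {"plan": [[[7,-36,0,0.05,50],[14,-71,0,0.1,50],[21,-107,0,0.15,50],[28,-142,0,0.2,50],[34,-178,0,0.25,50],[41,-214,0,0.3,50],[48,-249,0,0.36,50],[55,-285,0,0.36,50]]]}}

```text
time: 8.95
tool_pos: [0.5411, -0.2867, 0.202]
ee_rot: [-3.141, -0.0, 0.676]
wrist_force: [0.1, 0.6, 0.2]
width: 0.0464
```

Call:
{"method": "step_arm", "body": {"plan": [[[0,0,0,0,50],[0,0,0,0,50],[0,0,-40,0,50],[0,0,-40,0,50],[0,0,-40,0,50]]]}}

```text
time: 9.37
tool_pos: [0.5387, -0.2832, 0.1593]
ee_rot: [-3.134, 0.002, 0.675]
wrist_force: [-0.9, 0.5, 1.3]
width: 0.047
```

```bash
python3 - <<'E'
from h import *
o=robot.get_obs();print(o['tool_pos'],o['ee_rot'],o['width'],o['joint_positions'])
E
```

```text
[ 0.53867794 -0.28315851  0.15931736] [-3.13385765e+00  2.08898697e-03  6.74817789e-01] 0.04700312797166287 [-5.77354293e-01  2.36184034e-01  1.29175445e+00  4.39832022e-04
  1.62165423e+00  3.18652927e-01]
```

Call:
{"method": "step_arm", "body": {"plan": [[[1,-1,-30,0,50],[1,-1,-55,0,50],[1,-1,-72,0,50],[1,-1,-78,0,50],[1,-1,-78,0,50],[1,-1,-78,0,50]]]}}

```text
time: 9.87
tool_pos: [0.5425, -0.2873, 0.0869]
ee_rot: [3.138, -0.001, 0.674]
wrist_force: [0.3, -0.4, 0.7]
width: 0.0472
```

Call:
{"method": "step_arm", "body": {"plan": [[[0,0,0,0,0],[0,0,0,0,0],[0,0,0,0,0],[0,0,0,0,0],[0,0,0,0,0],[0,0,0,0,0]]]}}

```text
time: 10.37
tool_pos: [0.5402, -0.2859, 0.085]
ee_rot: [-3.137, 0.0, 0.673]
wrist_force: [-2.2, 2.5, 0.7]
width: 0.0115
```

Call:
{"method": "step_arm", "body": {"plan": [[[0,0,0,-0.1,0],[0,0,0,-0.2,0],[0,0,0,-0.3,0],[0,0,0,-0.4,0],[0,0,0,-0.5,0],[0,0,0,-0.6,0],[0,0,0,-0.7,0],[0,0,0,-0.8,0]]]}}

```text
time: 11.03
tool_pos: [0.5393, -0.2852, 0.085]
ee_rot: [-3.138, 0.006, -0.129]
wrist_force: [-6.3, 4.7, 5.2]
width: 0.0143
```

Call:
{"method": "step_arm", "body": {"plan": [[[0,0,0,-0.1,0],[0,0,0,-0.2,0],[0,0,0,-0.3,0],[0,0,0,-0.4,0],[0,0,0,-0.5,0],[0,0,0,-0.56,0],[0,0,0,-0.56,0],[0,0,0,-0.56,0]]]}}

```text
time: 11.7
tool_pos: [0.5402, -0.2842, 0.0849]
ee_rot: [-3.139, 0.006, -0.685]
wrist_force: [-4.2, 7.0, 6.5]
width: 0.0167
```

The opening grew to 16.7 mm, so the bar lags the jaws by about 0.3 rad. I'll turn a little further and read the width again.

Call:
{"method": "step_arm", "body": {"plan": [[[0,0,0,-0.1,0],[0,0,0,-0.2,0],[0,0,0,-0.26,0],[0,0,0,-0.26,0],[0,0,0,-0.26,0]]]}}

```text
time: 12.12
tool_pos: [0.541, -0.2839, 0.0849]
ee_rot: [-3.139, 0.006, -0.944]
wrist_force: [-1.7, 7.5, 4.8]
width: 0.0137
```

```bash
python3 - <<'E'
from h import *
o=robot.get_obs();print(o['ee_rot'],o['width'],o['wrist_torque'],o['wrist_force'])
E
```

```text
[-3.13901218  0.00577388 -0.94431158] 0.013745042824753242 [1.63639374 0.42372808 0.4910417 ] [-1.68410111  7.47509423  4.8374849 ]
```

Call:
{"method": "step_arm", "body": {"plan": [[[0,0,0,0.08,0],[0,0,0,0.16,0],[0,0,0,0.16,0],[0,0,0,0.16,50],[0,0,0,0.16,50],[0,0,0,0.16,50],[0,0,0,0.16,50]]]}}

```text
time: 12.7
tool_pos: [0.5412, -0.2879, 0.0843]
ee_rot: [3.141, -0.0, -0.788]
wrist_force: [0.4, -0.4, -0.2]
width: 0.0354
```

Call:
{"method": "step_arm", "body": {"plan": [[[0,0,40,0,50],[0,0,80,0,50],[0,0,120,0,50],[-40,0,120,0,50],[-80,0,120,0,50],[-120,0,120,0,50],[-160,0,120,0,50],[-160,0,120,0,50]]]}}

```text
time: 13.37
tool_pos: [0.3757, -0.287, 0.2042]
ee_rot: [3.139, 0.002, -0.792]
wrist_force: [0.0, -0.1, 1.3]
width: 0.0468
```

```bash
python3 blade.py 7 x; python3 - <<'E'
from h import *
i=cv2.imread('pics/t7.png');j=cv2.imread('pics/s7.png')
A=cv2.resize(i[193:243,336:396],(400,333),interpolation=cv2.INTER_CUBIC)
B=cv2.resize(j[283:333,290:350],(400,333),interpolation=cv2.INTER_CUBIC)
m=np.hstack([cv2.resize(i[110:250,110:270],(400,267)),cv2.resize(j[90:230,150:310],(400,267))])
cv2.imwrite('pics/x7.png',np.vstack([m,np.hstack([A,B])]))
E
```

```text
[ 0.380487   -0.28778154  0.20492699] 13.4667 [ 0.39276572  0.10445688 -1.11557445]
t [(-0.8, 132), (-32.5, 45)]
s []
```

View pics/x7.png

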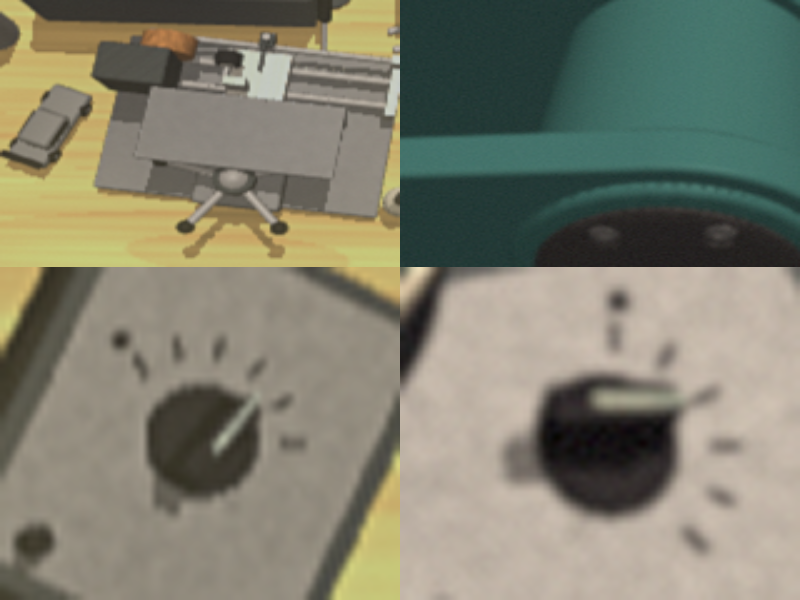

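```bash
python3 - <<'E'
from h import *
def a(f,o,p,q):
    w=[ray(f,o[0]+x/6.667,o[1]+(y-267)/6.667,.103)[:2] for x,y in(p,q)]; d=w[1]-w[0]; return np.arctan2(d[1],d[0]),np.hypot(*d)
for f,o,sets in (('t',(336,193),[((243,450),(195,388)),((215,452),(255,400))]),('s',(290,283),[((622,428),(622,340)),((592,400),(680,402))])):
    if f=='s': sets=[tuple((x-400,y) for x,y in s) for s in sets]
    r=[a(f+n,o,*s) for n,s in zip('67',sets)]; print(f,r,'turned cw',r[0][0]-r[1][0])
E
```

```text
t [(np.float64(0.6571587540585477), np.float64(0.02790358184597853)), (np.float64(-0.6670147411131053), np.float64(0.024524434538298327))] turned cw 1.324173495171653
s [(np.float64(0.7449014618318227), np.float64(0.02620289695888431)), (np.float64(-0.7208201071259122), np.float64(0.024512991289287005))] turned cw 1.465721568957735
```

```bash
python3 - <<'E'
from h import *
a,b=[cv2.imread(f'pics/{n}.png').astype(int) for n in('t0','t7')]
for n,(u,v) in dict(glue=(271,214),car=(129,176),collar=(217,131)).items():
    d=np.abs(a-b)[v-12:v+12,u-14:u+14].mean(2); print(n,d.mean().round(1),d.max())
print(robot.close_job())
E
```

```text
glue 4.7 7.666666666666667
car 4.1 8.0
collar 19.4 147.66666666666666
the job is handed in; nothing more can be done
None
```

The tyre truing machine is set up and the job is handed in, at about 13.5 s on the robot's clock.

- **Carriage:** I turned the star wheel counter-clockwise with shut fingers in three pushing strokes on its spokes. That fed the carriage about 63 mm. In the last clear pictures the two pointer blades form one line, within about 0.4 mm as measured in the top view. The carriage pointer reads the same after the selector work (-0.8 mm). The side view was blocked by the arm at that last check.
- **Selector:** I then turned the selector clockwise to the third click. The jaws slipped on the bar by about 0.3 rad partway. I turned further, came back a little and let it snap into place. Afterwards the bar had turned 1.32 rad by the top view and 1.47 rad by the side view. Those two differ by 0.15 rad, but both are nearest the third click (1.35 rad), and in the top view the bar points along the fourth tick, three on from off.
- **Glue bottle and slot car:** the top view shows no change at either one between the first and last pictures.
- **Stop collar:** the picture patch around the collar did change, but the moved carriage and tyre now lie within it, so it says nothing about the collar. In the blade-tip measurements, the collar's tip read the same before and after the last stroke. I took no collar reading after the selector work.
- **Arm:** it ended clear of everything, with the gripper open.

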